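# Square a drawer front up to the marking-out fence

### The arm

A 6-joint arm with a two-finger parallel gripper is mounted at the origin on the work surface. World frame = base frame: x ahead of the robot, y to its left, z up, the work surface at z = 0. Lengths are in m, angles in degrees, forces in N, time in s.
With the tool pointing down it reaches from about 0.3 to 0.775 m from the base axis. Payload 14.6 kg.
Tool frame: the origin (TCP) lies on the centre line of the jaws, within the pads' length; the fingertips stand 14 mm ahead of it and the grasp point (between the pads) lies 5 mm behind it; z points along the fingers, y is the line along which they close (so a half turn about z gives the same grasp; the last joint's range is limited). The gripper opens to 85 mm and grips with 20 to 120 N. Pads are 22 mm wide; open, the fingers measure 114 mm over their backs; the gripper's body (76 mm by 85 mm) begins 54 mm behind the grasp point. The pads swing forward as they close: fully open they stand 13 mm farther back than shut.
Start: joints at [59.782, 17.183, 87.147, -0, 75.671, -3.816], TCP at [0.245, 0.493, 0.245] pointing down, gripper open.
Joint ranges: [-173.82, 173.82], [-45.26, 126.66], [13.44, 144.39], [-59.66, 239.66], [0, 175.72], [-146.38, 146.38]. Speed limits (degrees/s): [127.2, 127.2, 147.25, 180, 180, 180].

### API

Orientations are given as a 3x3 rotation matrix whose columns are the frame's x, y, z axes.
In Python, from bench import env, read_camera gives the robot as it stands. The module is installed in compiled form; this text tells all that it offers.
- The arm moves only by the shell command python3 -m pendant 'ROWS' [FORCE]. ROWS is JSON, a list of rows, each an object of numbers: "dx", "dy", "dz": the shift along the world's x, y, z in cm; "yaw": the turn about the world's z in degrees; "gripper": the gripper's target within -1 to 1 (fully open at 1, half-way at 0, shut at -1). A call has 1 to 12 rows; each row shifts and turns the commanded pose from where the row before left it; what a row does not reach is not made up. A row lasts 1/10 s, in which the tool goes at most 50 mm and 8.59 degrees, less where a joint would pass 70% of its speed; a pose out of reach is approached as far as the arm can. A call with a gripper value outside its range is refused whole. The fingers move at their own pace and stop on an object; FORCE is the grip in N (left out, the last holds). Time passes only in rows, so rows that do not move let the fingers close. It gives the time, the measured TCP pose, the force, the opening and the grip force at its end, in the units of the state.
- env.get_obs(): the state, without advancing time (a new reading comes with each control period).
- read_camera(name): name is "scene" or "side" or "wrist"; returns a dict with "img" (480x640x3 uint8, red, green, blue), "fx", "fy", "cx", "cy" (pixels), "extrinsics" (4x4, takes a point from world to camera coordinates); the wrist camera has in their place "tool_from_camera" (4x4, takes a point from camera to tool coordinates, whose origin is the TCP and whose axes are the flange's). Camera axes: x right, y up, looking along -z (the intrinsics and any distortion apply to the point x, -y, -z); pixel columns grow to the right and rows downward; lengths in m; the calibration is good to about 2 mm. A picture is of the moment at which its call begins: read the wrist's pose just before it. There is no depth.
- env.close_job(): hands the job in; it is judged then, once.
The state is a dict: "clock": time; "qpos": joint angles; "qd": joint speeds; "joint_efforts": joint torques, N m; "position": TCP position; "tcp_rot": TCP orientation; "ft_force": force on the tool from outside, world axes, zero at the start; "moment": the same for the moment, N m; "width": opening from 0.0 (shut) to 1.0 (fully open); "finger_force": force on a finger pad.
Only numpy, scipy, OpenCV 4.12 (cv2) and the standard library are available. Lean on these libraries where they do the work, as an engineer would, in place of code of your own. Each camera call takes 0.05 s, during which the arm holds its last target. There are 200 camera calls.

### The job

Set the loose pink drawer front with the orange ticket up for marking out: slide it across the bench, without picking it up, until its far long edge lies flat against the aluminium fence along its whole length and its right-hand end (seen from the robot) is up against the red stop block. Leave the other things on the bench where they are.

Things in the scene. Friction and masses are not known exactly. Their poses are not given: they have to be found in the camera images.
- front: the drawer front: a flat painted MDF board, pink with an orange blank ticket on top, 100 mm wide (its x), 360 mm long (its y), 18 mm thick, about 0.5 kg, lying loose and flat on the bench. Origin at the centre of its underside; x points across its width from the robot towards the fence, y along its length to the robot's left, z up. It is too wide for most grippers: push it by its edges; it slides with a few newtons
- front_left (a point): the left end of the drawer front's far (fence-side) long edge, half-way up its thickness: 50 mm along x and 180 mm along y from the centre of the board
- front_right (a point): the right end of the drawer front's far (fence-side) long edge, half-way up its thickness: 50 mm along x and -180 mm along y from the centre of the board; also the corner that ends up at the stop
- fence: the fence: a straight 40 x 40 mm slotted aluminium bar, 580 mm long, with a yellow rule tape on top, bolted to the bench beyond the drawer front and not movable. Origin at the middle of its working face (the face towards the robot and the drawer front), at bench level; x points away from the robot into the bar, square to the face; y runs along the face to the robot's left; the face is the plane x = 0 of this frame, from the bench up to 40 mm
- stop: the red stop block clamped on the fence near its right-hand end, not movable: it stands 60 mm out from the fence face towards the robot, 20 mm thick, 50 mm high (its black knob over the fence reaches 70 mm). Origin on its working face (the face towards the robot's left, +y) where that meets the fence face, at bench level; axes as the fence's: the working face is the plane y = 0 of this frame and the drawer front comes to it from y above 0
- handle: bystander: steel bar handle, 160 mm long, 37 mm high, standing on its two feet; origin under its centre, bar along x
- tape_measure: bystander: yellow and black tape measure, 68 x 36 x 62 mm; origin at the centre of its underside
- masking_tape: bystander: roll of paper tape lying flat, 104 mm across, 25 mm high; origin at the centre of its underside
- screwdriver: bystander: screwdriver about 0.2 m long lying along its x
- mallet: bystander: wooden mallet, head 66 x 115 x 58 mm, handle reaching 255 mm along its -x; origin under the head
- spray_can: bystander: white and red spray can, 65 mm across, 197 mm high, upright; origin at the centre of its underside
- bottle: bystander: empty clear bottle, 68 mm across, 225 mm high, upright; origin at the centre of its underside
- cap_tub: bystander: clear tub of white caps, 112 mm across, 101 mm high; origin at the centre of its underside
Things that resemble listed ones, but are neither listed nor needed, are in the scene too. What is shaped like the stop but blue or turquoise is not meant.

How it is judged (in metres and radians):
At the end, for the whole second after the job is handed in: The drawer front lies flat and still on the bench; both ends of its far long edge are within 3.5 mm of the fence face, and its right-hand end is within 4 mm of the stop block's face (x of each of front_left, front_right in the frame of fence above -0.0035 m and y of front_right in the frame of stop between -0.003 and 0.004 m and height (world z) of front below 0.003 m and angle between front's own z axis and vertical below 0.03 rad and linear speed of front below 0.01 m/s); the robot touches nothing.
It fails at once if the drawer front is picked up or tipped off the bench (height (world z) of front above 0.015 m or angle between front's own z axis and vertical above 0.12 rad).
It fails at once if a bystander is moved by more than 30 mm (distance of any of handle, tape_measure, masking_tape, screwdriver, mallet, spray_can, bottle, cap_tub from where it was at the start of the episode above 0.03 m).
It also fails if it takes over 67 s, if anything falls off the work surface, if the arm or the gripper's body presses on something with over 40 N, if the wrist force passes 120 N, or if a joint passes its speed limit or range.

## Working session

There is one attempt and no reset: what is moved stays moved. The work goes in short steps, Python scripts to look and compute and a shell command to move; the robot and the scene stay as the last step left them, time stands still between calls to the robot, and variables do not carry over. Pictures are saved under pics/ and viewed, at most 10 in all, crops included, and the job is handed in when it is done.

```bash
mkdir -p pics
cat > h.py <<'E'
import numpy as np, cv2
from bench import env, read_camera
def ray(c,u,v,z):
    E=np.array(c["extrinsics"]);R=E[:3,:3];t=E[:3,3]
    o=-R.T@t;d=R.T@np.array([(u-c["cx"])/c["fx"],-(v-c["cy"])/c["fy"],-1])
    return o+d*(z-o[2])/d[2]
E
python3 - <<'E'
from h import *
for n in("scene","side"):
    c=read_camera(n);cv2.imwrite(f"pics/{n}0.png",c["img"][:,:,::-1])
    print(n,{k:(np.round(v,4).tolist() if k!="img" else 0) for k,v in c.items()})
o=env.get_obs();print(o["clock"],o["position"],o["tcp_rot"])
E
```

```text
scene {'img': 0, 'fx': 596.6474, 'fy': 596.6474, 'cx': 322.767, 'cy': 237.6772, 'extrinsics': [[-0.4422, 0.8969, -0.0093, 0.1733], [-0.5205, -0.2482, 0.817, 0.2636], [0.7304, 0.3661, 0.5766, -1.8582], [0.0, 0.0, 0.0, 1.0]]}
side {'img': 0, 'fx': 509.1797, 'fy': 509.1797, 'cx': 325.1495, 'cy': 242.582, 'extrinsics': [[0.9902, -0.1395, -0.0078, -0.4874], [0.0998, 0.6665, 0.7388, -0.1036], [-0.0978, -0.7323, 0.6739, -1.1865], [0.0, 0.0, 0.0, 1.0]]}
0.1 [0.24448008 0.49246658 0.24476934] [[-8.95687111e-01  4.44684528e-01 -5.19698221e-04]
 [ 4.44684828e-01  8.95686648e-01 -9.12703806e-04]
 [ 5.96214961e-05 -1.04859895e-03 -9.99999448e-01]]
```

View pics/scene0.png

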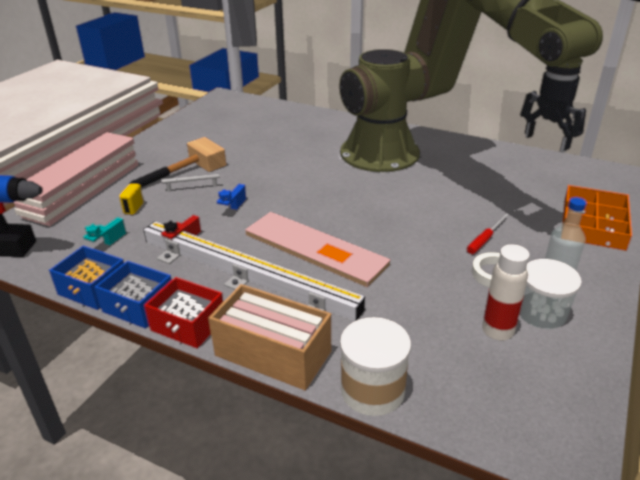

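View pics/side0.png

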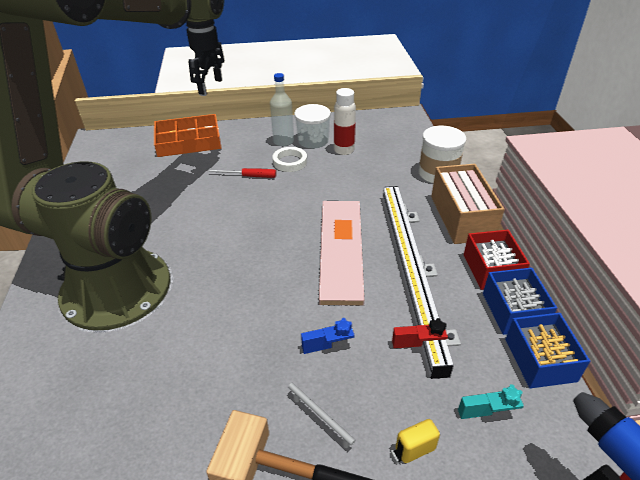

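The side view shows the board at about (320–363, 200–303), the fence from (390,188) to (440,372), and the red stop at (393–440, 325–347). The blue clamp at (327,337) lies near the board's right-hand end. I'll measure the board by colour mask and enlarge the fence and stop.

Run:
```python
from h import *
c=read_camera("side");im=c["img"]
hsv=cv2.cvtColor(im,cv2.COLOR_RGB2HSV)
m=((hsv[:,:,0]<20)|(hsv[:,:,0]>165))&(hsv[:,:,1]>35)&(hsv[:,:,2]>120)
m=m.astype(np.uint8);R=np.zeros_like(m);R[190:315,305:375]=1;m*=R
cs=max(cv2.findContours(m,0,1)[0],key=cv2.contourArea)
q=cv2.approxPolyDP(cs,4,True)[:,0];print(q.tolist())
for p in q: print(p,ray(c,*p,.018).round(4))
cv2.imwrite("pics/crop1.png",cv2.resize(im[180:380,300:460,::-1],None,fx=3,fy=3,interpolation=cv2.INTER_CUBIC))
r=(((hsv[:,:,0]<6)|(hsv[:,:,0]>174))&(hsv[:,:,1]>150)).astype(np.uint8);r[:315]=0;r[360:]=0;r[:,:380]=0;r[:,450:]=0
cr=max(cv2.findContours(r,0,1)[0],key=cv2.contourArea);print(cv2.approxPolyDP(cr,1.5,True)[:,0].tolist())
for uv in [(384,188),(398,187),(432,368),(451,367)]: print(uv,ray(c,*uv,.04).round(4))
```

```text
[[323, 201], [320, 303], [363, 304], [359, 202]]
[323 201] [0.5186 0.2285 0.018 ]
[320 303] [ 0.4621 -0.1334  0.018 ]
[363 304] [ 0.5552 -0.1501  0.018 ]
[359 202] [0.615  0.2095 0.018 ]
[[447, 336], [444, 329], [441, 335], [432, 334], [428, 325], [395, 327], [393, 347], [418, 346], [423, 340], [440, 339]]
(384, 188) [0.6885 0.2329 0.04  ]
(398, 187) [0.7275 0.2316 0.04  ]
(432, 368) [ 0.6496 -0.3448  0.04  ]
(451, 367) [ 0.6861 -0.3479  0.04  ]
```

View pics/crop1.png

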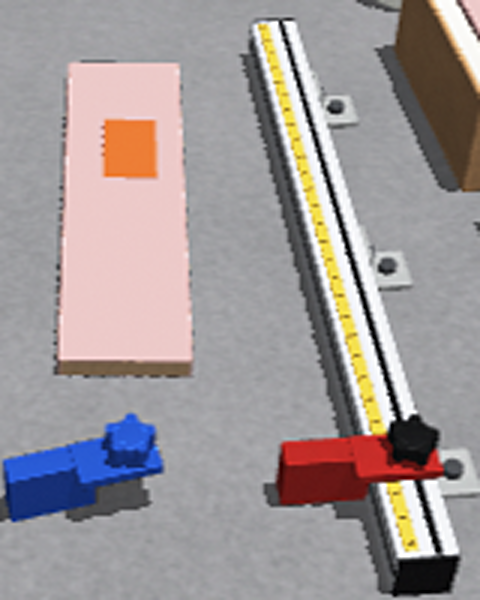

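Crop: the near top edge of the fence runs from px (383.5,188) to (430,367). The upper left edge of the red stop runs from (394,327.7) to (416.7,325). The blue clamp is clear of the path I plan.

Run:
```python
from h import *
c=read_camera("side")
a=ray(c,383.5,188.3,.04);b=ray(c,430.5,367,.04)
y=(a-b)[:2];L=np.linalg.norm(y);y/=L;x=np.array([y[1],-y[0]]);o=(a+b)[:2]/2
f=lambda p:np.array([(p[:2]-o)@x,(p[:2]-o)@y]).round(4)
print("fence",a,b,L,o,"ang",np.degrees(np.arctan2(y[1],y[0])))
for uv in[(394,327.7),(416.7,325)]:print("stop",ray(c,*uv,.05).round(4),f(ray(c,*uv,.05)))
for p in[(.5186,.2285),(.4621,-.1334),(.5552,-.1501),(.615,.2095)]:print(f(np.array(p)))
s=f(ray(c,394,327.7,.05))[1]
print("target centre",o-.05*x+(s+.18)*y,"x",x)
print("bottle",ray(c,281,143,0),"driver",ray(c,275,172,.01),ray(c,210,172,.01),"blue",ray(c,350,330,.04))
```

```text
fence [0.68678956 0.23171871 0.04      ] [ 0.64746599 -0.34223197  0.04      ] 0.5752962118952045 [ 0.66712777 -0.05525663] ang 86.0805702165692
stop [ 0.5983 -0.2478  0.05  ] [-0.0555 -0.1968]
stop [ 0.6455 -0.2478  0.05  ] [-0.0084 -0.1936]
[-0.1676  0.2729]
[-0.1992 -0.092 ]
[-0.1052 -0.1023]
[-0.0701  0.2606]
target centre [ 0.61609638 -0.06859966] x [ 0.99766116 -0.06835362]
bottle [0.42881099 0.57545752 0.        ] driver [0.3982194  0.39906559 0.01      ] [0.20692439 0.42825199 0.01      ] blue [ 0.51090931 -0.23295714  0.04      ]
```

```bash
python3 -m pendant '[{"dy":-5,"yaw":4.3},{"dy":-5,"yaw":4.3},{"dy":-5,"dx":2,"yaw":4.3},{"dy":-5,"dx":3,"yaw":4.3},{"dy":-4,"dx":3,"dz":-2},{"dy":-4,"dx":3,"dz":-2},{"dy":-4,"dx":2.9,"dz":-2},{"dy":-4,"dx":3,"dz":-2},{"dy":-4,"dx":3,"dz":-2},{"dy":-4,"dx":1,"dz":-3},{"dz":-3},{}]'
```

```text
invalid input
```

```bash
python3 -m pendant '[{"dy":-5,"yaw":4.3},{"dy":-5,"yaw":4.3},{"dy":-5,"dx":2,"yaw":4.3},{"dy":-5,"dx":3,"yaw":4.3},{"dy":-4,"dx":3,"dz":-2},{"dy":-4,"dx":3,"dz":-2},{"dy":-4,"dx":2.9,"dz":-2},{"dy":-4,"dx":3,"dz":-2},{"dy":-4,"dx":3,"dz":-2},{"dy":-4,"dx":1,"dz":-3},{"dz":-3},{"dz":0}]'
```

```text
invalid input
```

```bash
python3 -m pendant '[{"dx":0,"dy":-5,"dz":0,"yaw":4.3,"gripper":1}]'; python3 -m pendant '[{"dy":-5}]'
```

```text
clock: 0.3
position: [0.2445, 0.4444, 0.2436]
tcp_rot: [[-0.927, 0.374, -0.001], [0.374, 0.927, -0.001], [0.001, -0.002, -1.0]]
ft_force: [0.4, -0.5, 0.5]
width: 1.003
finger_force: 0.0invalid input
```

All keys are required in every row.

```bash
python3 -m pendant '[{"dx":0,"dy":-4.4,"dz":0,"yaw":4.3,"gripper":1},{"dx":1,"dy":-4.4,"dz":0,"yaw":4.3,"gripper":1},{"dx":2,"dy":-4.4,"dz":0,"yaw":4.2,"gripper":1},{"dx":3,"dy":-3.6,"dz":-1,"yaw":0,"gripper":1},{"dx":3,"dy":-3.6,"dz":-2,"yaw":0,"gripper":1},{"dx":3,"dy":-3.6,"dz":-2,"yaw":0,"gripper":1},{"dx":3,"dy":-3.6,"dz":-2,"yaw":0,"gripper":1},{"dx":3,"dy":-3.6,"dz":-2,"yaw":0,"gripper":1},{"dx":2,"dy":-4,"dz":-2,"yaw":0,"gripper":1},{"dx":1,"dy":-4,"dz":-2,"yaw":0,"gripper":1},{"dx":0,"dy":0,"dz":-3,"yaw":0,"gripper":1},{"dx":0,"dy":0,"dz":0,"yaw":0,"gripper":1}]'
```

```text
clock: 1.5
position: [0.4507, 0.0523, 0.0839]
tcp_rot: [[-0.986, 0.164, -0.006], [0.164, 0.986, -0.0], [0.006, -0.001, -1.0]]
ft_force: [-1.1, 0.1, 0.7]
width: 0.998
finger_force: 0.0
```

```bash
python3 -m pendant '[{"dx":0,"dy":0,"dz":-3,"yaw":0,"gripper":1},{"dx":0,"dy":0,"dz":-2,"yaw":0,"gripper":1},{"dx":0,"dy":0,"dz":-1,"yaw":0,"gripper":1},{"dx":0,"dy":0,"dz":-0.3,"yaw":0,"gripper":1},{"dx":0,"dy":0,"dz":0,"yaw":0,"gripper":1}]'
python3 - <<'E'
from h import *
c=read_camera("side")
cv2.imwrite("pics/s2.png",cv2.resize(c["img"][140:360,240:460,::-1],None,fx=2.7,fy=2.7,interpolation=cv2.INTER_CUBIC))
E
```

```text
clock: 2.0
position: [0.4527, 0.0537, 0.0245]
tcp_rot: [[-0.987, 0.161, 0.001], [0.161, 0.987, 0.0], [-0.001, 0.0, -1.0]]
ft_force: [0.7, -0.5, 1.0]
width: 0.996
finger_force: 0.0
```

View pics/s2.png

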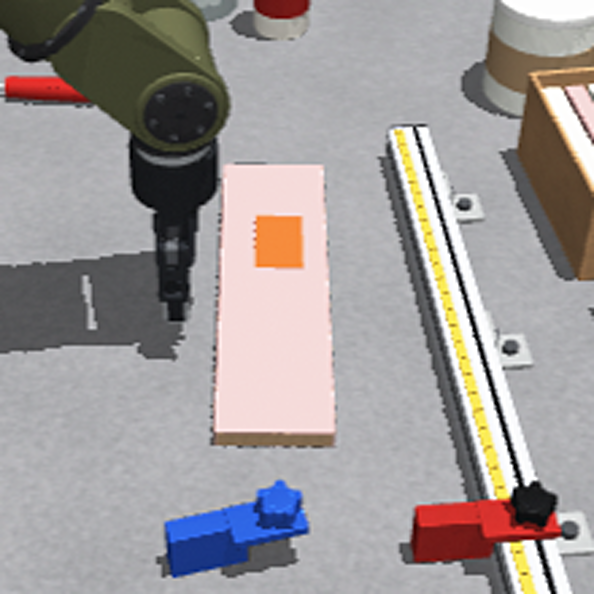

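The near fingertip sits at crop (178,318), a short gap above the bench (its shadow is offset). The gap to the board's near edge is about 2 cm. I'll lower the tool carefully.

```bash
for i in 1; do python3 -m pendant '[{"dx":0,"dy":0,"dz":-0.4,"yaw":0,"gripper":1},{"dx":0,"dy":0,"dz":0,"yaw":0,"gripper":1}]'; python3 -m pendant '[{"dx":0,"dy":0,"dz":-0.3,"yaw":0,"gripper":1},{"dx":0,"dy":0,"dz":0,"yaw":0,"gripper":1}]'; done
python3 - <<'E'
from h import *
c=read_camera("side")
for z in(0,.005,.01,.015,.02):print(z,ray(c,305.9,257.8,z).round(4))
E
```

```text
clock: 2.25
position: [0.4524, 0.0534, 0.02]
tcp_rot: [[-0.987, 0.162, 0.0], [0.162, 0.987, 0.0], [-0.0, 0.0, -1.0]]
ft_force: [-0.2, -0.3, 0.3]
width: 1.0
finger_force: 0.0
clock: 2.45
position: [0.4522, 0.0533, 0.0166]
tcp_rot: [[-0.987, 0.162, -0.0], [0.162, 0.987, 0.0], [0.0, -0.0, -1.0]]
ft_force: [-0.4, 0.6, -0.3]
width: 1.002
finger_force: 0.0
0 [0.4489 0.0321 0.    ]
0.005 [0.4484 0.0269 0.005 ]
0.01 [0.448  0.0218 0.01  ]
0.015 [0.4476 0.0166 0.015 ]
0.02 [0.4472 0.0114 0.02  ]
```

```bash
for i in 1; do python3 -m pendant '[{"dx":0,"dy":0,"dz":-0.3,"yaw":0,"gripper":1},{"dx":0,"dy":0,"dz":0,"yaw":0,"gripper":1}]'|grep -E "pos|ft"; python3 -m pendant '[{"dx":0,"dy":0,"dz":-0.3,"yaw":0,"gripper":1},{"dx":0,"dy":0,"dz":0,"yaw":0,"gripper":1}]'|grep -E "pos|ft";python3 -m pendant '[{"dx":0,"dy":0,"dz":-0.2,"yaw":0,"gripper":1},{"dx":0,"dy":0,"dz":0,"yaw":0,"gripper":1}]'|grep -E "pos|ft"; done
```

```text
position: [0.4521, 0.0533, 0.0134]
ft_force: [0.5, 0.4, 0.3]
position: [0.4522, 0.0533, 0.0104]
ft_force: [0.2, -0.2, 0.3]
position: [0.4522, 0.0533, 0.0086]
ft_force: [0.6, -0.4, 1.0]
```

```bash
python3 -m pendant '[{"dx":1,"dy":-0.1,"dz":0,"yaw":0,"gripper":1},{"dx":1,"dy":-0.1,"dz":0,"yaw":0,"gripper":1},{"dx":0.5,"dy":0,"dz":0,"yaw":0,"gripper":1},{"dx":0.8,"dy":-0.1,"dz":0,"yaw":0.6,"gripper":1},{"dx":0.8,"dy":0,"dz":0,"yaw":0.6,"gripper":1},{"dx":0.8,"dy":-0.1,"dz":0,"yaw":0.6,"gripper":1},{"dx":0.8,"dy":0,"dz":0,"yaw":0.6,"gripper":1},{"dx":0.8,"dy":-0.1,"dz":0,"yaw":0.6,"gripper":1},{"dx":0.8,"dy":0,"dz":0,"yaw":0.6,"gripper":1},{"dx":0.8,"dy":-0.1,"dz":0,"yaw":0.6,"gripper":1},{"dx":0.8,"dy":-0.1,"dz":0,"yaw":0.6,"gripper":1},{"dx":0,"dy":0,"dz":0,"yaw":0.4,"gripper":1}]'
python3 - <<'E'
from h import *
c=read_camera("side")
cv2.imwrite("pics/s3.png",cv2.resize(c["img"][140:360,240:460,::-1],None,fx=2.7,fy=2.7,interpolation=cv2.INTER_CUBIC))
E
```

```text
clock: 4.3
position: [0.5425, 0.0461, 0.0089]
tcp_rot: [[-0.997, 0.071, 0.001], [0.071, 0.997, 0.0], [-0.001, 0.0, -1.0]]
ft_force: [-0.2, 0.4, 0.7]
width: 1.001
finger_force: 0.0
```

View pics/s3.png

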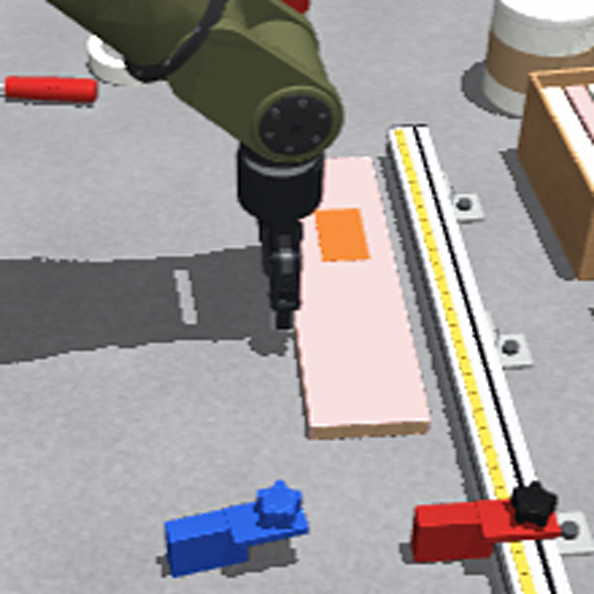

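The board is now parallel to the fence with a gap of about 2 cm: its right end is at crop (310–430, 430) and its left end is beside the fence's left end. Before moving to the left end, I'll measure the gap, the board's left end and the nearby obstacles.

```bash
python3 -m pendant '[{"dx":-1,"dy":0,"dz":0,"yaw":0,"gripper":1},{"dx":-1,"dy":0,"dz":2,"yaw":0,"gripper":-1},{"dx":0,"dy":0,"dz":5,"yaw":0,"gripper":-1},{"dx":0,"dy":4,"dz":2,"yaw":0,"gripper":-1},{"dx":0,"dy":4,"dz":0,"yaw":0,"gripper":-1},{"dx":0,"dy":4,"dz":0,"yaw":0,"gripper":-1},{"dx":0,"dy":4,"dz":0,"yaw":0,"gripper":-1},{"dx":1,"dy":4,"dz":0,"yaw":0,"gripper":-1},{"dx":0,"dy":0,"dz":0,"yaw":0,"gripper":-1}]'
cat >> h.py <<'E'
o=np.array([.66713,-.05526]);y=np.array([.06835,.99766]);x=np.array([.99766,-.06835])
F=lambda p:np.array([(p[:2]-o)@x,(p[:2]-o)@y]).round(4)
W=lambda a,b:(o+a*x+b*y).round(4)
def board(c,roi):
    hsv=cv2.cvtColor(c["img"],cv2.COLOR_RGB2HSV)
    m=(((hsv[:,:,0]<20)|(hsv[:,:,0]>165))&(hsv[:,:,1]>20)&(hsv[:,:,2]>140)).astype(np.uint8)
    R=np.zeros_like(m);R[roi[0]:roi[1],roi[2]:roi[3]]=1
    m=cv2.morphologyEx(m*R,cv2.MORPH_OPEN,np.ones((3,3)))
    cs=max(cv2.findContours(m,0,1)[0],key=cv2.contourArea)
    return cv2.approxPolyDP(cs,4,True)[:,0]
E
python3 - <<'E'
from h import *
c=read_camera("side")
for p in board(c,(170,310,330,405)):print(p,F(ray(c,*p,.018)))
print("can",ray(c,344,153,0),"tape",ray(c,290,168,0))
cv2.imwrite("pics/s4.png",cv2.resize(c["img"][100:360,240:480,::-1],None,fx=2.3,fy=2.3,interpolation=cv2.INTER_CUBIC))
E
```

```text
clock: 5.25
position: [0.5307, 0.25, 0.0988]
tcp_rot: [[-0.998, 0.068, 0.001], [0.068, 0.998, 0.001], [-0.001, 0.001, -1.0]]
ft_force: [0.3, -1.4, 0.0]
width: -0.0
finger_force: 0.0
[342 199] [-0.1149  0.2776]
[354 294] [-0.1216 -0.0715]
[398 296] [-0.0245 -0.0851]
[377 199] [-0.0193  0.2698]
can [0.6205799  0.48574388 0.        ] tape [0.44491741 0.42813491 0.        ]
```

View pics/s4.png

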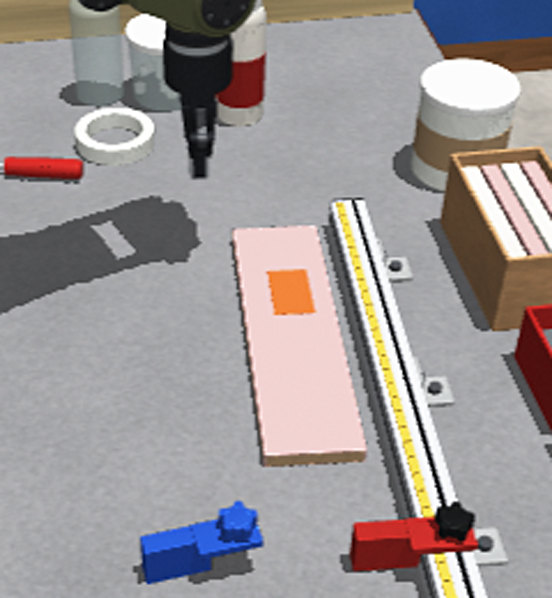

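The board is clear: its left end is at crop (235–318, 228) and its right end at (265–365, 460). The left end is at fence y ≈ 0.275 and the stop at ≈ −0.195, so the slide is about 113 mm. I'll place the shut gripper beyond the left end.

```bash
python3 -m pendant '[{"dx":1,"dy":1,"dz":0,"yaw":0,"gripper":-1},{"dx":3,"dy":1,"dz":0,"yaw":0,"gripper":-1},{"dx":3,"dy":0,"dz":0,"yaw":0,"gripper":-1},{"dx":1.8,"dy":0,"dz":-2,"yaw":0,"gripper":-1},{"dx":0,"dy":0,"dz":-3,"yaw":0,"gripper":-1},{"dx":0,"dy":0,"dz":-1,"yaw":0,"gripper":-1},{"dx":0,"dy":0,"dz":-0.7,"yaw":0,"gripper":-1},{"dx":0,"dy":0,"dz":0,"yaw":0,"gripper":-1}]'; python3 -m pendant '[{"dx":0,"dy":0,"dz":-0.5,"yaw":0,"gripper":-1},{"dx":0,"dy":0,"dz":-0.3,"yaw":0,"gripper":-1},{"dx":0,"dy":0,"dz":0,"yaw":0,"gripper":-1}]'
```

```text
clock: 6.1
position: [0.619, 0.2659, 0.0319]
tcp_rot: [[-0.997, 0.072, -0.0], [0.072, 0.997, -0.0], [0.0, -0.0, -1.0]]
ft_force: [0.2, -0.0, 0.5]
width: -0.006
finger_force: 0.0
clock: 6.4
position: [0.6193, 0.2663, 0.0239]
tcp_rot: [[-0.997, 0.071, 0.0], [0.071, 0.997, 0.0], [-0.0, 0.0, -1.0]]
ft_force: [0.2, -0.2, -1.1]
width: -0.0
finger_force: 0.0
```

```bash
python3 -m pendant '[{"dx":-0.1,"dy":-1,"dz":-0.3,"yaw":0,"gripper":-1},{"dx":-0.1,"dy":-1,"dz":0,"yaw":0,"gripper":-1},{"dx":0,"dy":-0.7,"dz":0,"yaw":0,"gripper":-1},{"dx":-0.1,"dy":-0.8,"dz":0,"yaw":0,"gripper":-1},{"dx":0,"dy":-0.8,"dz":0,"yaw":0,"gripper":-1},{"dx":-0.1,"dy":-0.8,"dz":0,"yaw":0,"gripper":-1},{"dx":0,"dy":-0.8,"dz":0,"yaw":0,"gripper":-1},{"dx":-0.1,"dy":-0.8,"dz":0,"yaw":0,"gripper":-1},{"dx":0,"dy":-0.8,"dz":0,"yaw":0,"gripper":-1},{"dx":-0.1,"dy":-0.8,"dz":0,"yaw":0,"gripper":-1},{"dx":0,"dy":-0.8,"dz":0,"yaw":0,"gripper":-1},{"dx":0,"dy":0,"dz":0,"yaw":0,"gripper":-1}]'
python3 - <<'E'
from h import *
c=read_camera("side")
for p in board(c,(170,340,330,410)):print(p,F(ray(c,*p,.018)))
print(F(env.get_obs()["position"]))
cv2.imwrite("pics/s5.png",cv2.resize(c["img"][140:360,260:480,::-1],None,fx=2.7,fy=2.7,interpolation=cv2.INTER_CUBIC))
E
```

```text
clock: 7.6
position: [0.6133, 0.174, 0.0208]
tcp_rot: [[-0.997, 0.072, -0.0], [0.072, 0.997, -0.0], [0.0, -0.0, -1.0]]
ft_force: [0.1, 0.1, -0.5]
width: -0.003
finger_force: 0.0
[347 224] [-0.1122  0.1709]
[358 320] [-0.1215 -0.1458]
[404 318] [-0.0228 -0.1481]
[381 214] [-0.0182  0.2044]
[367 215] [-0.0557  0.2033]
[362 225] [-0.074   0.1638]
[-0.0694  0.2256]
```

View pics/s5.png

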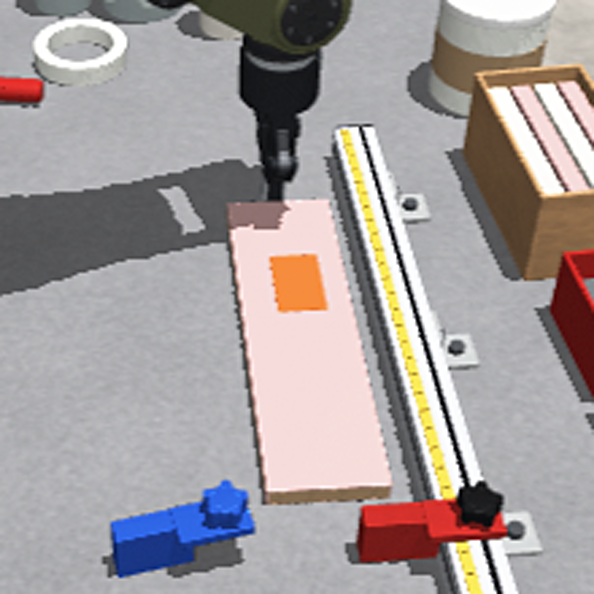

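The board is still square to the fence. Its right end is at crop y ≈ 490–500, about 45 mm from the stop, and it will clear the blue clamp. I'll continue, slowly at the end.

```bash
python3 -m pendant '[{"dx":0,"dy":-0.6,"dz":0,"yaw":0,"gripper":-1},{"dx":-0.1,"dy":-0.7,"dz":0,"yaw":0,"gripper":-1},{"dx":0,"dy":-0.7,"dz":0,"yaw":0,"gripper":-1},{"dx":-0.1,"dy":-0.7,"dz":0,"yaw":0,"gripper":-1},{"dx":0,"dy":-0.7,"dz":0,"yaw":0,"gripper":-1},{"dx":-0.1,"dy":-0.5,"dz":0,"yaw":0,"gripper":-1}]'; for i in 1; do python3 -m pendant '[{"dx":0,"dy":-0.1,"dz":0,"yaw":0,"gripper":-1},{"dx":0,"dy":-0.1,"dz":0,"yaw":0,"gripper":-1}]'|grep -E "pos|ft";python3 -m pendant '[{"dx":0,"dy":-0.1,"dz":0,"yaw":0,"gripper":-1},{"dx":0,"dy":-0.1,"dz":0,"yaw":0,"gripper":-1}]'|grep -E "pos|ft"; done
```

```text
clock: 8.25
position: [0.6103, 0.1355, 0.0207]
tcp_rot: [[-0.997, 0.072, -0.0], [0.072, 0.997, -0.0], [0.0, -0.0, -1.0]]
ft_force: [0.3, 1.8, -0.7]
width: 0.001
finger_force: 0.9
position: [0.6103, 0.1342, 0.0208]
ft_force: [0.3, 1.8, 0.1]
position: [0.6103, 0.1325, 0.0207]
ft_force: [0.2, 2.0, -0.5]
```

```bash
python3 -m pendant '[{"dx":0,"dy":1,"dz":0,"yaw":0,"gripper":-1},{"dx":0,"dy":0,"dz":4,"yaw":0,"gripper":-1},{"dx":-2,"dy":0,"dz":4,"yaw":0,"gripper":-1},{"dx":-3,"dy":-2,"dz":0,"yaw":0,"gripper":-1},{"dx":-3,"dy":-3,"dz":0,"yaw":0,"gripper":-1},{"dx":-2,"dy":-3.6,"dz":0,"yaw":0,"gripper":1},{"dx":0,"dy":-4,"dz":0,"yaw":0,"gripper":1},{"dx":0,"dy":-4,"dz":0,"yaw":0,"gripper":1},{"dx":0,"dy":-3,"dz":0,"yaw":0,"gripper":1},{"dx":0,"dy":0,"dz":0,"yaw":0,"gripper":1}]'; python3 -m pendant '[{"dx":0,"dy":0,"dz":-3,"yaw":0,"gripper":1},{"dx":0,"dy":0,"dz":-3,"yaw":0,"gripper":1},{"dx":0,"dy":0,"dz":-2,"yaw":0,"gripper":1},{"dx":0,"dy":0,"dz":-0.8,"yaw":0,"gripper":1},{"dx":0,"dy":0,"dz":-0.3,"yaw":0,"gripper":1},{"dx":0,"dy":0,"dz":0,"yaw":0,"gripper":1}]'
```

```text
clock: 9.65
position: [0.5105, -0.0562, 0.101]
tcp_rot: [[-0.997, 0.075, 0.001], [0.075, 0.997, -0.001], [-0.001, -0.001, -1.0]]
ft_force: [0.3, -0.1, -0.0]
width: 0.845
finger_force: 0.0
clock: 10.25
position: [0.5107, -0.0533, 0.0103]
tcp_rot: [[-0.997, 0.071, 0.001], [0.071, 0.997, -0.0], [-0.001, -0.0, -1.0]]
ft_force: [-0.0, -0.4, -0.1]
width: 1.0
finger_force: 0.0
```

```bash
python3 -m pendant '[{"dx":1,"dy":-0.1,"dz":-0.1,"yaw":0,"gripper":1},{"dx":1,"dy":-0.1,"dz":0,"yaw":0,"gripper":1},{"dx":0.5,"dy":0,"dz":0,"yaw":0,"gripper":1},{"dx":0.5,"dy":0,"dz":0,"yaw":0,"gripper":1},{"dx":0.5,"dy":-0.1,"dz":0,"yaw":0,"gripper":1},{"dx":0.4,"dy":0,"dz":0,"yaw":0,"gripper":1},{"dx":0.2,"dy":0,"dz":0,"yaw":0,"gripper":1},{"dx":0,"dy":0,"dz":0,"yaw":0,"gripper":1}]'|grep -E "pos|ft"; python3 -m pendant '[{"dx":0.1,"dy":0,"dz":0,"yaw":0,"gripper":1},{"dx":0.1,"dy":0,"dz":0,"yaw":0,"gripper":1}]'|grep -E "pos|ft";python3 -m pendant '[{"dx":0.1,"dy":0,"dz":0,"yaw":0,"gripper":1},{"dx":0.1,"dy":0,"dz":0,"yaw":0,"gripper":1}]'|grep -E "pos|ft"
```

```text
position: [0.5516, -0.0567, 0.0088]
ft_force: [-0.5, 0.2, -0.7]
position: [0.5531, -0.0567, 0.0087]
ft_force: [-2.3, -0.5, 0.8]
position: [0.5553, -0.0567, 0.0087]
ft_force: [-2.1, 0.9, 0.5]
```

```bash
python3 -m pendant '[{"dx":0.1,"dy":0,"dz":0,"yaw":0,"gripper":1},{"dx":0.1,"dy":0,"dz":0,"yaw":0,"gripper":1}]'|grep -E "pos|ft"
```

```text
position: [0.5573, -0.0567, 0.0087]
ft_force: [-5.7, -0.9, 1.0]
```

```bash
for k in a; do python3 -m pendant '[{"dx":0.1,"dy":0,"dz":0,"yaw":0,"gripper":1},{"dx":0,"dy":0,"dz":0,"yaw":0,"gripper":1}]'|grep -E "pos|ft|rot";python3 -m pendant '[{"dx":0.1,"dy":0,"dz":0,"yaw":0,"gripper":1},{"dx":0,"dy":0,"dz":0,"yaw":0,"gripper":1}]'|grep -E "pos|ft"; done; python3 -c "
from h import *;print(env.get_obs()['moment'])"
```

```text
position: [0.558, -0.0569, 0.0087]
tcp_rot: [[-0.997, 0.071, -0.001], [0.071, 0.997, -0.0], [0.001, -0.0, -1.0]]
ft_force: [-7.0, -2.5, 3.9]
position: [0.5586, -0.0569, 0.0087]
ft_force: [-9.3, -2.9, 5.8]
[-0.20718405  1.48859465  0.37415024]
```

Run:
```python
from h import *
c=read_camera("side")
cv2.imwrite("pics/s6.png",cv2.resize(c["img"][170:370,330:470,::-1],None,fx=3,fy=3,interpolation=cv2.INTER_CUBIC))
```

```text
(no output)
```

View pics/s6.png

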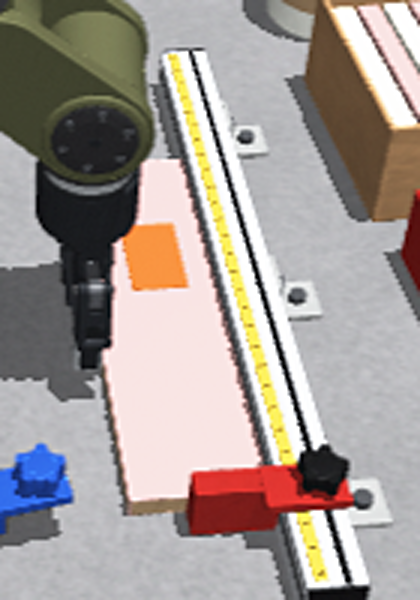

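The board lies along the fence, its right end at crop (125–190, 505) is close to the stop, and its near corner is clear of the blue clamp. I'll press it flush, then do the end.

```bash
python3 -m pendant '[{"dx":0.1,"dy":0,"dz":0,"yaw":0,"gripper":1},{"dx":0.1,"dy":0,"dz":0,"yaw":0,"gripper":1},{"dx":0.1,"dy":0,"dz":0,"yaw":0,"gripper":1},{"dx":0,"dy":0,"dz":0,"yaw":0,"gripper":1}]'|grep -E "pos|ft|rot"; python3 -c "
from h import *;print(env.get_obs()['moment'])"
```

```text
position: [0.559, -0.0568, 0.0084]
tcp_rot: [[-0.998, 0.07, -0.009], [0.07, 0.998, 0.0], [0.009, -0.001, -1.0]]
ft_force: [-32.3, -4.5, 20.9]
[0.23710653 4.72464594 1.39714013]
```

Firm contact at 32 N. I'll back off and go to the left end.

```bash
python3 -m pendant '[{"dx":-1.1,"dy":0,"dz":0,"yaw":0,"gripper":1},{"dx":-1.5,"dy":0,"dz":0,"yaw":0,"gripper":1},{"dx":0,"dy":0,"dz":4,"yaw":0,"gripper":-1},{"dx":0,"dy":2,"dz":4,"yaw":0,"gripper":-1},{"dx":0,"dy":4,"dz":0,"yaw":0,"gripper":-1},{"dx":1,"dy":4,"dz":0,"yaw":0,"gripper":-1},{"dx":1,"dy":4,"dz":0,"yaw":0,"gripper":-1},{"dx":2,"dy":4,"dz":0,"yaw":0,"gripper":-1},{"dx":3,"dy":3.5,"dz":0,"yaw":0,"gripper":-1},{"dx":2.5,"dy":0,"dz":0,"yaw":0,"gripper":-1},{"dx":0,"dy":0,"dz":0,"yaw":0,"gripper":-1}]'
python3 - <<'E'
from h import *
c=read_camera("side")
for p in board(c,(200,350,335,425)):print(p,F(ray(c,*p,.018)))
print(F(env.get_obs()["position"]))
E
```

```text
clock: 13.6
position: [0.6333, 0.1593, 0.0886]
tcp_rot: [[-0.998, 0.07, 0.002], [0.07, 0.998, 0.0], [-0.002, 0.0, -1.0]]
ft_force: [-0.6, -1.0, 1.0]
width: 0.001
finger_force: 0.0
[353 226] [-0.0976  0.1618]
[372 333] [-0.0965 -0.1823]
[385 336] [-0.0708 -0.192 ]
[394 330] [-0.0496 -0.1781]
[424 338] [ 0.0085 -0.2033]
[389 223] [-0.0032  0.1661]
[-0.0497  0.2111]
```

Near edge at −0.097 at both ends, so the board is flush and parallel. Now the end push.

```bash
python3 -m pendant '[{"dx":0,"dy":0,"dz":-3,"yaw":0,"gripper":-1},{"dx":0,"dy":0,"dz":-2,"yaw":0,"gripper":-1},{"dx":0,"dy":0,"dz":-1,"yaw":0,"gripper":-1},{"dx":0,"dy":0,"dz":-0.7,"yaw":0,"gripper":-1},{"dx":-0.1,"dy":-1,"dz":0,"yaw":0,"gripper":-1},{"dx":0,"dy":-0.8,"dz":0,"yaw":0,"gripper":-1},{"dx":0,"dy":-0.5,"dz":0,"yaw":0,"gripper":-1},{"dx":0,"dy":0,"dz":0,"yaw":0,"gripper":-1}]'|grep -E "pos|ft"; python3 -m pendant '[{"dx":0,"dy":-0.2,"dz":0,"yaw":0,"gripper":-1},{"dx":0,"dy":-0.2,"dz":0,"yaw":0,"gripper":-1}]'|grep -E "pos|ft";python3 -m pendant '[{"dx":0,"dy":-0.2,"dz":0,"yaw":0,"gripper":-1},{"dx":0,"dy":-0.2,"dz":0,"yaw":0,"gripper":-1}]'|grep -E "pos|ft"
```

```text
position: [0.6307, 0.1343, 0.0226]
ft_force: [0.8, 0.0, -0.2]
position: [0.6304, 0.1314, 0.022]
ft_force: [0.4, 2.8, -0.9]
position: [0.6303, 0.1281, 0.0219]
ft_force: [-0.6, 16.3, 1.2]
```

```bash
python3 -m pendant '[{"dx":0,"dy":-0.1,"dz":0,"yaw":0,"gripper":-1},{"dx":0,"dy":0,"dz":0,"yaw":0,"gripper":-1}]'|grep -E "pos|ft"; python3 -m pendant '[{"dx":0,"dy":-0.1,"dz":0,"yaw":0,"gripper":-1},{"dx":0,"dy":0,"dz":0,"yaw":0,"gripper":-1}]'|grep -E "pos|ft"
```

```text
position: [0.6302, 0.1281, 0.0219]
ft_force: [-0.0, 14.6, 0.0]
position: [0.6302, 0.1279, 0.022]
ft_force: [0.3, 18.7, -0.8]
```

Hard against the stop (19 N without moving). Last, a final press against the fence.

```bash
python3 -m pendant '[{"dx":0,"dy":1.2,"dz":0,"yaw":0,"gripper":-1},{"dx":0,"dy":0,"dz":4,"yaw":0,"gripper":-1},{"dx":-3,"dy":0,"dz":4,"yaw":0,"gripper":-1},{"dx":-4,"dy":-2,"dz":0,"yaw":0,"gripper":-1},{"dx":-4,"dy":-3,"dz":0,"yaw":0,"gripper":1},{"dx":0,"dy":-4,"dz":0,"yaw":0,"gripper":1},{"dx":0,"dy":-4,"dz":0,"yaw":0,"gripper":1},{"dx":0,"dy":-4,"dz":0,"yaw":0,"gripper":1},{"dx":0,"dy":-2.6,"dz":0,"yaw":0,"gripper":1},{"dx":0,"dy":0,"dz":0,"yaw":0,"gripper":1}]'|grep -E "pos|wid"; python3 -m pendant '[{"dx":0,"dy":0,"dz":-3,"yaw":0,"gripper":1},{"dx":0,"dy":0,"dz":-3,"yaw":0,"gripper":1},{"dx":0,"dy":0,"dz":-2,"yaw":0,"gripper":1},{"dx":0,"dy":0,"dz":-1.2,"yaw":0,"gripper":1},{"dx":1,"dy":0,"dz":0,"yaw":0,"gripper":1},{"dx":1,"dy":0,"dz":0,"yaw":0,"gripper":1},{"dx":0.5,"dy":0,"dz":0,"yaw":0,"gripper":1},{"dx":0.5,"dy":0,"dz":0,"yaw":0,"gripper":1},{"dx":0,"dy":0,"dz":0,"yaw":0,"gripper":1}]'
```

```text
position: [0.5203, -0.0613, 0.1019]
width: 0.993
clock: 17.15
position: [0.5511, -0.0587, 0.0103]
tcp_rot: [[-0.997, 0.071, 0.001], [0.071, 0.997, -0.0], [-0.001, -0.0, -1.0]]
ft_force: [-0.0, -0.2, -0.0]
width: 0.996
finger_force: 0.0
```

```bash
python3 -m pendant '[{"dx":0.2,"dy":0,"dz":-0.1,"yaw":0,"gripper":1},{"dx":0.2,"dy":0,"dz":0,"yaw":0,"gripper":1},{"dx":0.2,"dy":0,"dz":0,"yaw":0,"gripper":1},{"dx":0,"dy":0,"dz":0,"yaw":0,"gripper":1}]'|grep -E "pos|ft";python3 -m pendant '[{"dx":0.2,"dy":0,"dz":0,"yaw":0,"gripper":1},{"dx":0.1,"dy":0,"dz":0,"yaw":0,"gripper":1},{"dx":0,"dy":0,"dz":0,"yaw":0,"gripper":1}]'|grep -E "pos|ft"
```

```text
position: [0.5565, -0.0587, 0.0088]
ft_force: [0.3, -0.5, 0.2]
position: [0.5584, -0.0586, 0.0086]
ft_force: [-8.2, -0.2, 4.0]
```

```bash
python3 -m pendant '[{"dx":0.2,"dy":0,"dz":0,"yaw":0,"gripper":1},{"dx":0.1,"dy":0,"dz":0,"yaw":0,"gripper":1},{"dx":0,"dy":0,"dz":0,"yaw":0,"gripper":1}]'|grep -E "pos|ft"; python3 -m pendant '[{"dx":-1,"dy":0,"dz":0,"yaw":0,"gripper":1},{"dx":-3,"dy":0,"dz":0,"yaw":0,"gripper":1},{"dx":-2,"dy":0,"dz":3,"yaw":0,"gripper":1},{"dx":-3,"dy":0,"dz":5,"yaw":0,"gripper":1},{"dx":-3,"dy":0,"dz":5,"yaw":0,"gripper":1},{"dx":0,"dy":0,"dz":5,"yaw":0,"gripper":1},{"dx":0,"dy":0,"dz":5,"yaw":0,"gripper":1},{"dx":0,"dy":0,"dz":0,"yaw":0,"gripper":1},{"dx":0,"dy":0,"dz":0,"yaw":0,"gripper":1}]'|grep -E "pos|ft"
python3 - <<'E'
from h import *
c=read_camera("side")
for p in board(c,(200,350,335,425)):print(p,F(ray(c,*p,.018)))
a=cv2.resize(c["img"][190:370,330:460,::-1],None,fx=3,fy=3,interpolation=cv2.INTER_CUBIC)
s=read_camera("scene")["img"][190:330,130:390,::-1]
b=cv2.resize(s,(400,540*400//743),interpolation=cv2.INTER_CUBIC);b=cv2.copyMakeBorder(b,0,540-b.shape[0],0,0,0)
cv2.imwrite("pics/s7.png",np.hstack([a,b]))
E
```

```text
position: [0.5588, -0.0586, 0.0083]
ft_force: [-29.8, -1.3, 20.5]
position: [0.451, -0.0587, 0.2254]
ft_force: [0.1, -0.7, -0.4]
[353 225] [-0.0972  0.1657]
[372 333] [-0.0965 -0.1823]
[386 337] [-0.0691 -0.1947]
[394 330] [-0.0496 -0.1781]
[424 338] [ 0.0085 -0.2033]
[389 224] [-0.0038  0.1622]
```

View pics/s7.png

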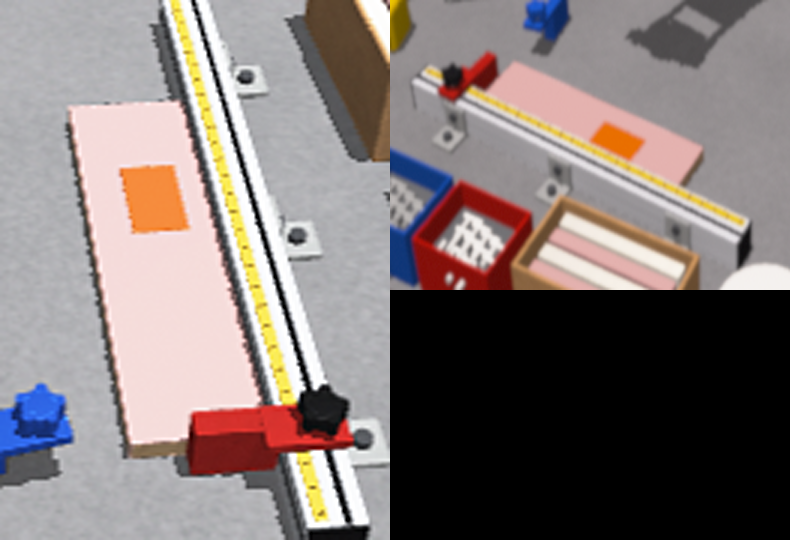

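The board is flush along the fence and against the red stop, and the robot is clear of it. Handing in.

```bash
python3 -c "
from bench import env
print(env.close_job())"
```

```text
the job is handed in; nothing more can be done
None
```

I slid the drawer front flat against the fence and up against the red stop, backed the robot clear, and handed the job in; the hand-in reported no verdict.

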